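# Shut and latch the vented growth chamber

### The arm

A 7-joint arm with a two-finger parallel gripper is mounted at the origin on the work surface. World frame = base frame: x ahead of the robot, y to its left, z up, the work surface at z = 0. Lengths are in m, angles in rad, forces in N, time in s.
With the tool pointing down it reaches from about 0.425 to 0.95 m from the base axis. Payload 4.7 kg.
Tool frame: the origin (TCP) lies at the very end of the fingers, on their centre line; the grasp point (between the pads) lies 19 mm behind it; z points along the fingers, y is the direction in which the jaws open and shut (so a half turn about z gives the same grasp; the last joint's range is limited). The gripper opens to 87 mm and grips with 3 to 60 N. Pads are 19 mm wide; open, the fingers measure 117 mm over their backs; the gripper's body (75 mm by 190 mm) begins 51 mm behind the grasp point.
Start: joints at [1.122, 0.469, -0.049, 1.532, 0.024, 1.141, -0.082], TCP at [0.275, -0.616, 0.223] pointing down, gripper open.
Joint ranges: [-2.59, 2.59], [-0.33, 1.99], [-1.39, 1.29], [0.1, 2.45], [-1.04, 4.18], [0.21, 1.99], [-2.66, 2.66]. Speed limits (rad/s): [2.57, 2.57, 3.14, 3.14, 3.14, 3.14, 3.14].

### API

Orientations are given as a 3x3 rotation matrix whose columns are the frame's x, y, z axes.
In Python, from plant import r, snapshot gives the robot as it stands.
- The arm moves only by the tool move_arm, never from a script. Its argument "targets" is a list of rows, each an object of numbers: "claw": the finger opening in mm, from 0 to 87; "tx", "ty", "tz": the shift along the world's x, y, z in units of 40 mm (1.0 is 40 mm); "wx", "wy", "wz": the turn, a rotation vector about the world's x, y, z in units of 6 degrees (1.0 is 6 degrees). In form: [{"claw": .., "tx": .., "ty": .., "tz": .., "wx": .., "wy": .., "wz": ..}, ...]. A call has exactly 8 rows; each row shifts and turns the commanded pose from where the row before left it; what a row does not reach is not made up. A row lasts 1/12 s, in which the tool goes at most 41.7 mm and 7.16 degrees, less where a joint would pass 70% of its speed; a pose out of reach is approached as far as the arm can. A call is refused whole if a number of a shift passes 1 or a number of a turn 1, either way. A call with a gripper value outside its range is refused whole. The fingers move at their own pace and stop on an object; "force" is the grip in N (left out, the last holds). Time passes only in rows, so rows that do not move let the fingers close, or fill a call up. It gives the time, the measured TCP pose, the force and the opening at its end, in the units of the state.
- r.sense(): the state, without advancing time (a new reading comes with each control period).
- snapshot(name): name is "scene" or "top" or "wrist"; returns a dict with "image" (420x560x3 uint8, blue, green, red), "camera_matrix" (3x3 intrinsics, pixels), "k1" (the pictures are not rectified: a ray, as slopes to the right and down, at radius r is drawn at 1 + k1 r^2 times it, then the intrinsics apply), "world_to_cam" (4x4, takes a point from world to camera coordinates); the wrist camera has in their place "hand_eye" (4x4, takes a point from camera to tool coordinates, whose origin is the TCP and whose axes are the flange's). Camera axes: x right, y down, z forward; pixel columns grow to the right and rows downward; lengths in m; the calibration is good to about 2 mm. A picture is of the moment at which its call begins: read the wrist's pose just before it. There is no depth.
- r.hand_in(): hands the job in, once; it reports no verdict.
The state is a dict: "clock": time; "qpos": joint angles; "dq": joint speeds; "joint_efforts": joint torques, N m; "eef_pos": TCP position; "tool_rot": TCP orientation; "contact_force": force on the tool from outside, world axes, zero at the start; "ft_torque": the same for the moment, N m; "grip_width": finger opening in m.
Only numpy, scipy, OpenCV 4.12 (cv2) and the standard library are available. Lean on these libraries where they do the work, as an engineer would, in place of code of your own. Each camera call takes 0.05 s, during which the arm holds its last target.

### The job

Shut the little plant growth chamber: first pull the red vent knob on its roof fully out so that trapped air can escape, then swing the door shut, pressing the red thumb plate so that the yellow latch bar lifts over the striker block and drops into the notch behind it. Feel for the back of the catch and do not force the latch. When the door is latched, push the vent knob fully back in, leaving the flasks, dishes, jar and tubs around it where they are.

Things in the scene. Friction and masses are not known exactly. Their poses are not given: they have to be found in the camera images.
- chamber: Fixed growth chamber, white floor and roof, clear walls, black posts: 220 deep (x) x 340 wide (y) x 220 mm high. Origin: centre of its underside; front faces its own -x. In this frame (mm): vertical knob axis at x -60, y 100; vertical door hinge axis at x -139, y 150.
- slot_middle (a point): Fixed point of the chamber (x -151, y -150, z 190 mm in its frame): middle of the slot along chamber x on which the aluminium catch is clamped by hand. The middle of the catch's notch lies up to 20 mm before or behind this point, unmeasured: find it by pushing the lifted bar until it meets the back wall of the notch.
- striker_top (a point): Fixed point of the chamber at the height of the striker's flat top, z = 198 mm, above slot_middle. The catch is 25 mm wide (y); from the front (-x) to the back: striker block 36 mm thick, no ramp; notch 13 mm wide; back wall 6 mm thick, top at z = 235 mm.
- vent (a joint): Red pull knob on the roof, slides straight up: 0 = pushed in, 0.020 m = fully out (stops at both ends). About 5 N of friction; it stays where it is left.
- knob_grip (a point): Middle of the red knob's head, on its axis; moves with it. Head 30 mm in diameter, 20 mm high (top 10 mm above this point), on a 10 mm stem; 32 mm above the roof (252 mm above the table) when pushed in.
- door (a joint): Clear door, black frame, 280 wide, 180 high (z 20 to 200), 12 mm thick, hung on its left (+y) edge. rad, grows opening towards the robot. Latched it reads between -0.08 and 0.08 depending on the catch's place; above 0.085 when the bar is in front of the striker. Slight friction, stays where left. Door yaw = chamber yaw minus this value.
- latch (a joint): Yellow latch bar on the door front, 155 x 16 x 8 mm, pivoting on a pin 220 mm from the hinge axis, 190 mm above the table; bar mid-plane 12 mm before the hinge axis. rad: 0 = level (stop; a spring holds it there), 0.42 = right (-y) end fully up (stop). That end reaches 95 mm past the pin. It clears the striker above 0.26; resting on the striker it reads 0.17 to 0.26.
- thumb: Red thumb plate on the bar's left arm, 75 mm left (+y) of the pin: shelf 48 mm out from the door x 50 mm along it, with an upright back plate 34 high, 6 thick. Origin: shelf's upper face, mid-width, at the back plate's rear (16 mm before the hinge axis, z 196 mm when level). Axes: -x out, y to the hinge. Pressing it 30 mm down (3-5 N) lifts the bar fully; pushing it to +x shuts the door. Forced above 30 N.
- flask_a: Conical glass flask with foil cap, 84 mm wide, 129 mm high, origin under its centre. Leave alone.
- flask_b: Like flask_a. Leave alone.
- dishes_a: Stack of three culture dishes on the chamber's roof, 90 mm diameter, 44 mm high, origin under its centre. Leave alone.
- dishes_b: Stack of five culture dishes, 90 mm diameter, 73 mm high. Leave alone.
- jar: Green glass jar with white cap beside the chamber, 68 mm diameter, 95 mm high. Leave alone.
- tub_a: Tub of capped plant tubes, 90 x 120 x 143 mm. Leave alone.
- tub_b: Like tub_a. Leave alone.

How it is judged:
By the outcome, as a careful person would: the job done as asked, in the order asked, and still so for the second after the job is handed in, with the robot touching nothing.
It also fails if it takes over 53 s, if anything falls off the work surface, if the arm or the gripper's body presses on something with over 40 N, if the wrist force passes 120 N, or if a joint passes its speed limit or range.

## Working session

There is one attempt and no reset: what is moved stays moved. The work goes in short steps, Python scripts to look and compute and a tool call to move; the robot and the scene stay as the last step left them, time stands still between calls to the robot, and variables do not carry over. Pictures are saved under pics/ and viewed, and the job is handed in when it is done.

Besides the shell and the picture viewer there is one more tool, called after ">>>" as a command line: name --argument value ..., lists and objects as JSON in quotes. move_arm: Moves the arm, as the interface text tells. Its arguments: {"type":"object","properties":{"targets":{"type":"array"},"force":{"type":"number"}},"required":["targets"]}

```bash
ls; mkdir -p pics; python3 - <<'E'
from plant import r, snapshot
import cv2,numpy as np
for n in("scene","top","wrist"):
    s=snapshot(n); cv2.imwrite(f"pics/{n}0.png",s["image"])
    print(n,s["camera_matrix"],s["k1"],s.get("world_to_cam",s.get("hand_eye")))
print(r.sense())
E
```

```text
pics
scene [[452.65295191   0.         273.49125281]
 [  0.         452.65295191 216.8548984 ]
 [  0.           0.           1.        ]] -0.008150672152511562 [[-0.59810067  0.80127627  0.01522913  0.35068597]
 [ 0.68593714  0.52164965 -0.50731833 -0.3453269 ]
 [-0.4144464  -0.29298121 -0.86162416  1.79737708]
 [ 0.          0.          0.          1.        ]]
top [[404.47612634   0.         280.52200322]
 [  0.         404.47612634 216.440399  ]
 [  0.           0.           1.        ]] -0.061314418991073455 [[-0.00184575 -0.99995424 -0.00938724  0.00262064]
 [-0.99859189  0.00234076 -0.05299773  0.59756298]
 [ 0.05301727  0.0092762  -0.99855051  1.34946577]
 [ 0.          0.          0.          1.        ]]
wrist [[293.05549982   0.         278.70619728]
 [  0.         293.05549982 210.14374368]
 [  0.           0.           1.        ]] -0.034817272719531264 [[-2.81850061e-04 -9.57481027e-01 -2.88496107e-01  7.87910756e-02]
 [ 9.99999632e-01 -5.03565402e-04  6.94305247e-04 -1.64566950e-04]
 [-8.10060759e-04 -2.88495806e-01  9.57480817e-01 -1.61603969e-01]
 [ 0.00000000e+00  0.
[... 184 characters left out ...]
array([-8.13776934e-05, -2.15748680e-03, -7.90696092e-05, -4.29240936e-03,
        6.92318031e-04,  2.06477723e-03, -8.64785871e-04]), 'joint_efforts': array([ 9.15187866e-04, -5.08428311e+01, -8.05310975e-02, -2.36420810e+01,
       -6.13124832e-02,  3.57072044e-02,  9.55733753e-05]), 'eef_pos': array([ 0.27493904, -0.61600402,  0.22174239]), 'tool_rot': array([[ 9.13176525e-01,  4.07563758e-01, -6.46494515e-04],
       [ 4.07564267e-01, -9.13175569e-01,  1.32199125e-03],
       [-5.15672759e-05, -1.47069944e-03, -9.99998917e-01]]), 'contact_force': array([-0.00286432,  0.00505479,  0.25114902]), 'ft_torque': array([-0.00510849, -0.01750899,  0.02583658]), 'grip_width': 0.08707195706798256}
```

View pics/scene0.png

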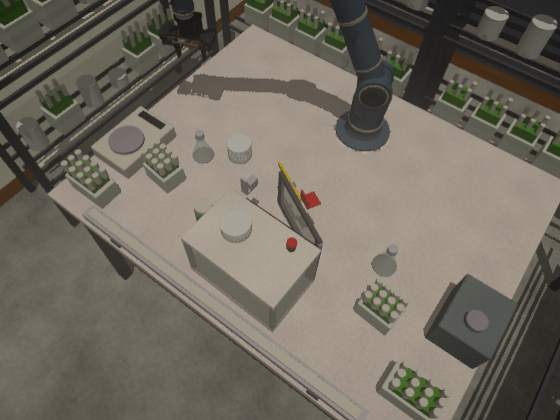

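View pics/top0.png

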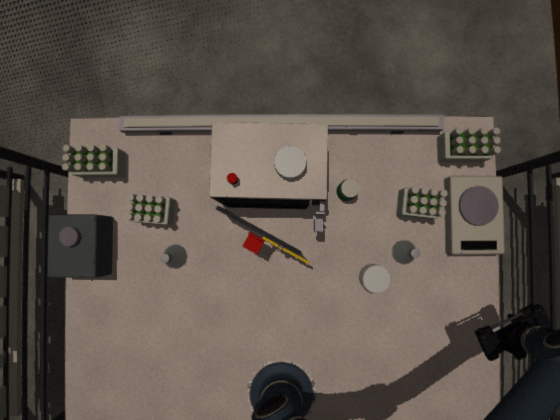

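View pics/wrist0.png

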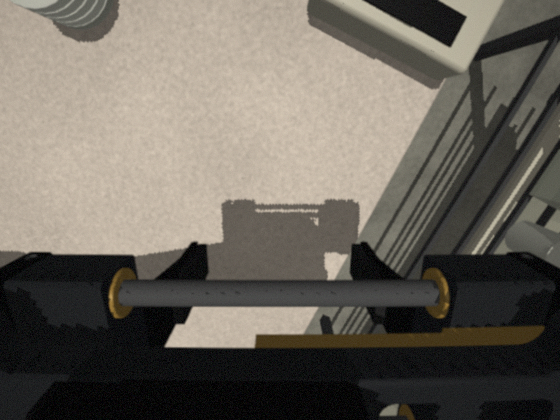

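The top view shows the chamber's roof (211–328, 124–200), the knob at (232,178), the open door from (218,208) to (310,263), the thumb plate at (254,243) and the catch at (320,218). Next I'll measure these.

```bash
cat > h.py <<'E'
import numpy as np,cv2
from plant import r,snapshot
def cam(s,st=None):
    if "world_to_cam" in s: return np.linalg.inv(s["world_to_cam"])
    T=np.eye(4);T[:3,:3]=st["tool_rot"];T[:3,3]=st["eef_pos"]
    return T@s["hand_eye"]
def ray(s,uv,st=None):
    k=s["k1"];K=s["camera_matrix"]
    p=cv2.undistortPoints(np.array([[uv]],float),K,np.array([k,0,0,0,0.]))[0,0]
    C=cam(s,st);return C[:3,3],C[:3,:3]@np.array([p[0],p[1],1])
def onz(s,uv,z,st=None):
    o,d=ray(s,uv,st);return o+d*(z-o[2])/d[2]
def tri(rs):
    A=0;b=0
    for o,d in rs:
        d=d/np.linalg.norm(d);M=np.eye(3)-np.outer(d,d);A=A+M;b=b+M@o
    return np.linalg.solve(A,b)
def proj(s,P,st=None):
    W=np.linalg.inv(cam(s,st));p=W[:3,:3]@np.array(P)+W[:3,3]
    x=p[:2]/p[2];x=x*(1+s["k1"]*(x@x));K=s["camera_matrix"];return K[:2,:2]@x+K[:2,2]
def red(im):
    h=cv2.cvtColor(im,cv2.COLOR_BGR2HSV);return (((h[...,0]<8)|(h[...,0]>172))&(h[...,1]>150)&(h[...,2]>60)).astype(np.uint8)
def yellow(im):
    h=cv2.cvtColor(im,cv2.COLOR_BGR2HSV);return ((h[...,0]>20)&(h[...,0]<33)&(h[...,1]>150)&(h[...,2]>80)).astype(np.uint8)
def blobs(m,a=8):
    n,l,st,c=cv2.connectedComponentsWithStats(m)
    return [(c[i].round(1),st[i]) for i in range(1,n) if st[i][4]>a]
def rot(yaw): # helper
    c,s=np.cos(yaw),np.sin(yaw);return np.array([[c,-s],[s,c]])
E
python3 - <<'E'
from h import *
S={n:snapshot(n) for n in("scene","top")}
for n,s in S.items():
    print(n,"red",blobs(red(s["image"])),"yel",blobs(yellow(s["image"])))
im=S["top"]["image"][110:290,190:370];cv2.imwrite("pics/tc.png",cv2.resize(im,None,fx=3.3,fy=3.3,interpolation=cv2.INTER_CUBIC))
im=S["scene"]["image"][150:330,170:350];cv2.imwrite("pics/sc.png",cv2.resize(im,None,fx=3.3,fy=3.3,interpolation=cv2.INTER_CUBIC))
E
```

```text
scene red [(array([311.3, 199.2]), array([301, 191,  20,  17, 153], dtype=int32)), (array([291.4, 242.2]), array([287, 238,  10,  10,  76], dtype=int32))] yel [(array([284.5, 171.8]), array([279, 162,  13,  21,  54], dtype=int32)), (array([296.5, 192.5]), array([293, 185,   8,  16,  37], dtype=int32))]
top red [(array([231.6, 177.9]), array([227, 173,  11,  11,  84], dtype=int32)), (array([253.1, 242.8]), array([243, 232,  21,  22, 274], dtype=int32))] yel [(array([285.9, 250. ]), array([262, 236,  47,  28, 150], dtype=int32))]
```

View pics/tc.png

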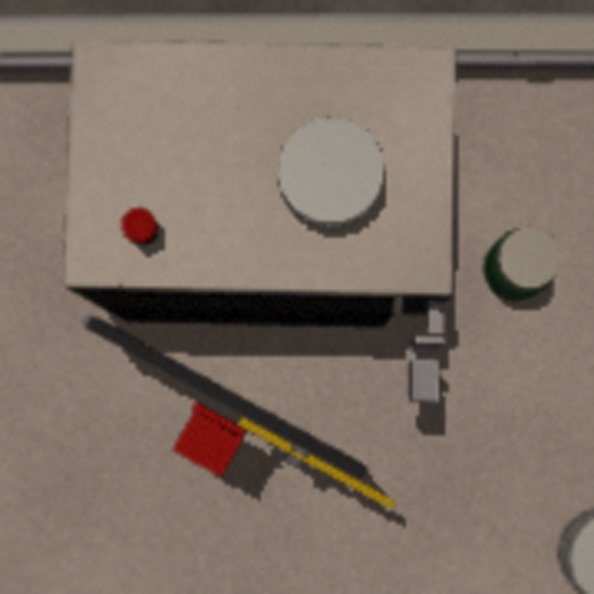

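View pics/sc.png

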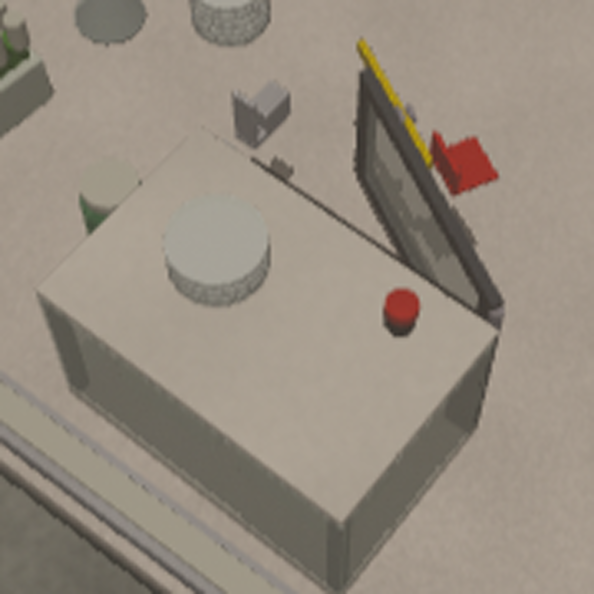

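```bash
python3 - <<'E'
from h import *
s=snapshot("top");sc=snapshot("scene")
f=lambda u,v:(u/3.3+190-.35,v/3.3+110-.35)
g=lambda u,v:(u/3.3+170-.35,v/3.3+150-.35)
C=[onz(s,f(*p),.22)[:2] for p in[(75,42),(455,50),(452,295),(68,287)]]  # BL,BR,FR,FL
D=[onz(sc,g(*p),.22)[:2] for p in[(342,522),(38,290),(203,127),(498,328)]]
for X in (C,D):
    print(np.round(X,4)); X=np.array(X)
    print("sides",[round(np.linalg.norm(X[i]-X[(i+1)%4]),4) for i in range(4)],"ctr",X.mean(0))
    ds=[X[0]-X[1],X[3]-X[2],rot(np.pi/2)@(X[0]-X[3]),rot(np.pi/2)@(X[1]-X[2])]
    print("yaw",[round(np.degrees(np.arctan2(-d[0],d[1])),2) for d in ds])
k=tri([ray(s,(231.6,177.9)),ray(sc,(291.4,242.2))]);print("knob",k, onz(s,(231.6,177.9),.262))
print("hinge top px",onz(s,f(90,322),.2))
# thumb shelf corners in top: 
for p in[(175,452),(224,475),(244,432),(197,403)]: print("thumb",onz(s,f(*p),.196))
for p in[(240,420),(392,505)]: print("bar",onz(s,f(*p),.198))
for p in[(413,360),(438,360),(438,402),(413,402)]: print("striker",onz(s,f(*p),.198))
for p in[(416,335),(444,335),(444,342)]: print("bw",onz(s,f(*p),.235))
E
```

```text
[[ 0.8628  0.1983]
 [ 0.8538 -0.138 ]
 [ 0.6365 -0.1332]
 [ 0.6445  0.2023]]
sides [np.float64(0.3365), np.float64(0.2173), np.float64(0.3356), np.float64(0.2183)] ctr [0.74940724 0.03236548]
yaw [np.float64(-1.53), np.float64(-1.37), np.float64(-1.04), np.float64(-1.26)]
[[ 0.8624  0.2012]
 [ 0.854  -0.1337]
 [ 0.636  -0.1284]
 [ 0.6433  0.2047]]
sides [np.float64(0.335), np.float64(0.218), np.float64(0.3332), np.float64(0.2191)] ctr [0.74891013 0.03593844]
yaw [np.float64(-1.44), np.float64(-1.27), np.float64(-0.91), np.float64(-1.39)]
knob [0.69285077 0.13594601 0.25816878] [0.69239821 0.13525653 0.262     ]
hinge top px [0.6152832  0.18609224 0.2       ]
thumb [0.49992124 0.11047766 0.196     ]
thumb [0.47957177 0.06701453 0.196     ]
thumb [0.51753575 0.04931117 0.196     ]
thumb [0.54327901 0.09103393 0.196     ]
bar [0.52815329 0.05274993 0.198     ]
bar [ 0.45304117 -0.08126356  0.198     ]
striker [ 0.58092859 -0.10050199  0.198     ]
striker [ 0.58087641 -0.12264917  0.198     ]
striker [ 0.54369532 -0.12238679  0.198     ]
striker [ 0.54374894 -0.10027469  0.198     ]
bw [ 0.60066904 -0.10042139  0.235     ]
bw [ 0.60061347 -0.12447473  0.235     ]
bw [ 0.59459082 -0.12442832  0.235     ]
```

>>> move_arm --targets '[{"tx": 0.43, "ty": 0.78, "tz": 0.4, "wz": 0.88, "claw": 60}, {"tx": 0.43, "ty": 0.78, "tz": 0.4, "wz": 0.88, "claw": 60}, {"tx": 0.43, "ty": 0.78, "tz": 0.4, "wz": 0.88, "claw": 60}, {"tx": 0.43, "ty": 0.78, "tz": 0.4, "wz": 0.88, "claw": 60}, {"tx": 0.43, "ty": 0.78, "tz": 0.4, "wz": 0.88, "claw": 60}, {"tx": 0.43, "ty": 0.78, "tz": 0.4, "wz": 0.88, "claw": 60}, {"tx": 0.43, "ty": 0.78, "tz": 0.1, "wz": 0.88, "claw": 60}, {"tx": 0.43, "ty": 0.78, "tz": 0, "wz": 0.88, "claw": 60}]' --force 20

```text
schema error: expected keys claw, tx, ty, tz, wx, wy, wz
```

>>> move_arm --targets '[{"tx": 0.43, "ty": 0.78, "wz": 0.88, "claw": 60}, {"tx": 0.43, "ty": 0.78, "wz": 0.88, "claw": 60}, {"tx": 0.43, "ty": 0.78, "wz": 0.88, "claw": 60}, {"tx": 0.43, "ty": 0.78, "wz": 0.88, "claw": 60}, {"tx": 0.43, "ty": 0.78, "wz": 0.88, "claw": 60}, {"tx": 0.43, "ty": 0.78, "wz": 0.88, "claw": 60}, {"tx": 0.43, "ty": 0.78, "wz": 0.88, "claw": 60}, {"tx": 0.43, "ty": 0.78, "wz": 0.88, "claw": 60}]'

```text
schema error: expected keys claw, tx, ty, tz, wx, wy, wz
```

>>> move_arm --targets '[{"claw": 60, "tx": 0.43, "ty": 0.78, "tz": 0.4, "wx": 0, "wy": 0, "wz": 0.88}, {"claw": 60, "tx": 0.43, "ty": 0.78, "tz": 0.4, "wx": 0, "wy": 0, "wz": 0.88}, {"claw": 60, "tx": 0.43, "ty": 0.78, "tz": 0.4, "wx": 0, "wy": 0, "wz": 0.88}, {"claw": 60, "tx": 0.43, "ty": 0.78, "tz": 0.4, "wx": 0, "wy": 0, "wz": 0.88}, {"claw": 60, "tx": 0.43, "ty": 0.78, "tz": 0.4, "wx": 0, "wy": 0, "wz": 0.88}, {"claw": 60, "tx": 0.43, "ty": 0.78, "tz": 0.4, "wx": 0, "wy": 0, "wz": 0.88}, {"claw": 60, "tx": 0.43, "ty": 0.78, "tz": 0.1, "wx": 0, "wy": 0, "wz": 0.88}, {"claw": 60, "tx": 0.43, "ty": 0.78, "tz": 0, "wx": 0, "wy": 0, "wz": 0.88}]' --force 20

```text
clock: 1.02
eef_pos: [0.414, -0.3656, 0.3247]
tool_rot: [[0.398, 0.917, 0.003], [0.917, -0.398, -0.003], [-0.001, 0.004, -1.0]]
contact_force: [0.1, 0.2, -0.1]
grip_width: 0.0605
```

>>> move_arm --targets '[{"claw": 60, "tx": 0.43, "ty": 0.78, "tz": 0, "wx": 0, "wy": 0, "wz": 0.88}, {"claw": 60, "tx": 0.43, "ty": 0.78, "tz": 0, "wx": 0, "wy": 0, "wz": 0.88}, {"claw": 60, "tx": 0.43, "ty": 0.78, "tz": 0, "wx": 0, "wy": 0, "wz": 0.88}, {"claw": 60, "tx": 0.43, "ty": 0.78, "tz": 0, "wx": 0, "wy": 0, "wz": 0.88}, {"claw": 60, "tx": 0.43, "ty": 0.78, "tz": 0, "wx": 0, "wy": 0, "wz": 0.88}, {"claw": 60, "tx": 0.43, "ty": 0.78, "tz": 0, "wx": 0, "wy": 0, "wz": 0.88}, {"claw": 60, "tx": 0.43, "ty": 0.78, "tz": 0, "wx": 0, "wy": 0, "wz": 0.88}, {"claw": 60, "tx": 0.43, "ty": 0.78, "tz": 0, "wx": 0, "wy": 0, "wz": 0.88}]'

```text
clock: 1.68
eef_pos: [0.5508, -0.1157, 0.3229]
tool_rot: [[-0.322, 0.947, 0.001], [0.947, 0.322, -0.0], [-0.001, 0.0, -1.0]]
contact_force: [0.6, 0.1, 0.5]
grip_width: 0.0599
```

>>> move_arm --targets '[{"claw": 60, "tx": 0.43, "ty": 0.78, "tz": 0, "wx": 0, "wy": 0, "wz": 0.88}, {"claw": 60, "tx": 0.43, "ty": 0.78, "tz": 0, "wx": 0, "wy": 0, "wz": 0.88}, {"claw": 60, "tx": 0.43, "ty": 0.78, "tz": 0, "wx": 0, "wy": 0, "wz": 0.88}, {"claw": 60, "tx": 0.43, "ty": 0.78, "tz": 0, "wx": 0, "wy": 0, "wz": 0.88}, {"claw": 60, "tx": 0.43, "ty": 0.78, "tz": 0, "wx": 0, "wy": 0, "wz": 0.88}, {"claw": 60, "tx": 0.43, "ty": 0.78, "tz": 0, "wx": 0, "wy": 0, "wz": 0.88}, {"claw": 60, "tx": 0.43, "ty": 0.78, "tz": 0, "wx": 0, "wy": 0, "wz": 0.88}, {"claw": 60, "tx": 0, "ty": 0, "tz": 0, "wx": 0, "wy": 0, "wz": 0}]'

```text
clock: 2.35
eef_pos: [0.6713, 0.1098, 0.3216]
tool_rot: [[-0.831, 0.557, -0.001], [0.557, 0.831, 0.007], [0.004, 0.005, -1.0]]
contact_force: [-2.0, -0.0, -0.7]
grip_width: 0.0601
```

```bash
python3 - <<'E'
from h import *
st=r.sense();s=snapshot("wrist");cv2.imwrite("pics/w1.png",s["image"])
print(st["eef_pos"],st["dq"].round(3))
for c,b in blobs(red(s["image"])): print(c,b,onz(s,c,.258,st))
print(proj(s,[.692,.1355,.262],st), r.sense()["eef_pos"])
E
```

```text
[0.6712794  0.10976252 0.32160097] [ 0.056 -0.051  0.05   0.058 -0.002  0.034 -0.04 ]
[151.4  81.4] [ 112   51   72   59 3077] [0.53020482 0.09413548 0.258     ]
[317.1 225.7] [ 300  207   35   38 1007] [0.68971312 0.13497956 0.258     ]
[319.782992   229.24334523] [0.67070826 0.1061322  0.32168868]
```

View pics/w1.png

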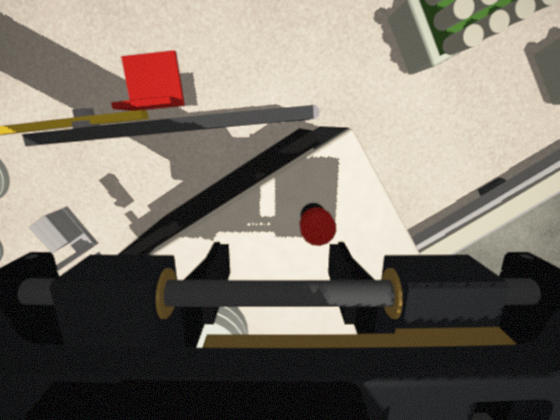

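The wrist view shows the knob at (317,226), which casts to (0.690, 0.135) and agrees with the top view. The thumb plate is at (151,81).

>>> move_arm --targets '[{"claw": 60, "tx": 0.26, "ty": 0.42, "tz": 0, "wx": 0, "wy": 0, "wz": 0}, {"claw": 60, "tx": 0.26, "ty": 0.42, "tz": 0, "wx": 0, "wy": 0, "wz": 0}, {"claw": 60, "tx": 0, "ty": 0, "tz": -0.4, "wx": 0, "wy": 0, "wz": 0}, {"claw": 60, "tx": 0, "ty": 0, "tz": -0.6, "wx": 0, "wy": 0, "wz": 0}, {"claw": 60, "tx": 0, "ty": 0, "tz": -0.6, "wx": 0, "wy": 0, "wz": 0}, {"claw": 60, "tx": 0, "ty": 0, "tz": -0.5, "wx": 0, "wy": 0, "wz": 0}, {"claw": 60, "tx": 0, "ty": 0, "tz": 0, "wx": 0, "wy": 0, "wz": 0}, {"claw": 60, "tx": 0, "ty": 0, "tz": 0, "wx": 0, "wy": 0, "wz": 0}]'

```text
clock: 3.07
eef_pos: [0.6912, 0.1331, 0.2379]
tool_rot: [[-0.823, 0.568, -0.002], [0.568, 0.823, -0.001], [0.001, -0.002, -1.0]]
contact_force: [-0.4, 1.0, 0.9]
grip_width: 0.0599
```

>>> move_arm --targets '[{"claw": 60, "tx": 0, "ty": 0.05, "tz": -0.12, "wx": 0, "wy": 0, "wz": 0}, {"claw": 20, "tx": 0, "ty": 0, "tz": 0, "wx": 0, "wy": 0, "wz": 0}, {"claw": 20, "tx": 0, "ty": 0, "tz": 0, "wx": 0, "wy": 0, "wz": 0}, {"claw": 20, "tx": 0, "ty": 0, "tz": 0, "wx": 0, "wy": 0, "wz": 0}, {"claw": 20, "tx": 0, "ty": 0, "tz": 0, "wx": 0, "wy": 0, "wz": 0}, {"claw": 20, "tx": 0, "ty": 0, "tz": 0, "wx": 0, "wy": 0, "wz": 0}, {"claw": 20, "tx": 0, "ty": 0, "tz": 0, "wx": 0, "wy": 0, "wz": 0}, {"claw": 20, "tx": 0, "ty": 0, "tz": 0, "wx": 0, "wy": 0, "wz": 0}]' --force 30

```text
clock: 3.73
eef_pos: [0.6913, 0.1362, 0.2341]
tool_rot: [[-0.824, 0.567, -0.001], [0.567, 0.824, -0.001], [0.0, -0.001, -1.0]]
contact_force: [-2.2, -1.9, 1.7]
grip_width: 0.0286
```

>>> move_arm --targets '[{"claw": 20, "tx": 0, "ty": 0, "tz": 0.1, "wx": 0, "wy": 0, "wz": 0}, {"claw": 20, "tx": 0, "ty": 0, "tz": 0.1, "wx": 0, "wy": 0, "wz": 0}, {"claw": 20, "tx": 0, "ty": 0, "tz": 0.1, "wx": 0, "wy": 0, "wz": 0}, {"claw": 20, "tx": 0, "ty": 0, "tz": 0.1, "wx": 0, "wy": 0, "wz": 0}, {"claw": 20, "tx": 0, "ty": 0, "tz": 0.08, "wx": 0, "wy": 0, "wz": 0}, {"claw": 20, "tx": 0, "ty": 0, "tz": 0.05, "wx": 0, "wy": 0, "wz": 0}, {"claw": 20, "tx": 0, "ty": 0, "tz": 0, "wx": 0, "wy": 0, "wz": 0}, {"claw": 20, "tx": 0, "ty": 0, "tz": 0, "wx": 0, "wy": 0, "wz": 0}]'

```text
clock: 4.4
eef_pos: [0.6912, 0.1362, 0.2543]
tool_rot: [[-0.824, 0.567, -0.001], [0.567, 0.824, -0.001], [0.001, -0.002, -1.0]]
contact_force: [-1.1, -2.5, -7.7]
grip_width: 0.0288
```

>>> move_arm --targets '[{"claw": 20, "tx": 0, "ty": 0, "tz": 0.05, "wx": 0, "wy": 0, "wz": 0}, {"claw": 20, "tx": 0, "ty": 0, "tz": 0.05, "wx": 0, "wy": 0, "wz": 0}, {"claw": 20, "tx": 0, "ty": 0, "tz": 0, "wx": 0, "wy": 0, "wz": 0}, {"claw": 20, "tx": 0, "ty": 0, "tz": 0, "wx": 0, "wy": 0, "wz": 0}, {"claw": 20, "tx": 0, "ty": 0, "tz": 0, "wx": 0, "wy": 0, "wz": 0}, {"claw": 20, "tx": 0, "ty": 0, "tz": 0, "wx": 0, "wy": 0, "wz": 0}, {"claw": 20, "tx": 0, "ty": 0, "tz": 0, "wx": 0, "wy": 0, "wz": 0}, {"claw": 20, "tx": 0, "ty": 0, "tz": 0, "wx": 0, "wy": 0, "wz": 0}]'

```text
clock: 5.07
eef_pos: [0.691, 0.1362, 0.2545]
tool_rot: [[-0.824, 0.566, -0.004], [0.566, 0.824, -0.001], [0.003, -0.003, -1.0]]
contact_force: [4.1, -0.3, -25.3]
grip_width: 0.0291
```

>>> move_arm --targets '[{"claw": 20, "tx": 0, "ty": 0, "tz": -0.07, "wx": 0, "wy": 0, "wz": 0}, {"claw": 60, "tx": 0, "ty": 0, "tz": 0, "wx": 0, "wy": 0, "wz": 0}, {"claw": 60, "tx": 0, "ty": 0, "tz": 0, "wx": 0, "wy": 0, "wz": 0}, {"claw": 60, "tx": 0, "ty": 0, "tz": 0, "wx": 0, "wy": 0, "wz": 0}, {"claw": 60, "tx": 0, "ty": 0, "tz": 0, "wx": 0, "wy": 0, "wz": 0}, {"claw": 60, "tx": 0, "ty": 0, "tz": 0.5, "wx": 0, "wy": 0, "wz": 0.2}, {"claw": 60, "tx": 0, "ty": 0, "tz": 0.6, "wx": 0, "wy": 0, "wz": 0.3}, {"claw": 40, "tx": 0, "ty": 0, "tz": 0.2, "wx": 0, "wy": 0, "wz": 0.3}]'

```text
clock: 5.73
eef_pos: [0.693, 0.1386, 0.3142]
tool_rot: [[-0.869, 0.494, 0.008], [0.494, 0.869, 0.003], [-0.005, 0.007, -1.0]]
contact_force: [1.2, -0.5, 0.6]
grip_width: 0.0563
```

>>> move_arm --targets '[{"claw": 0, "tx": -0.4, "ty": 0, "tz": 0, "wx": 0, "wy": 0, "wz": 0}, {"claw": 0, "tx": -0.8, "ty": -0.2, "tz": 0, "wx": 0, "wy": 0, "wz": 0}, {"claw": 0, "tx": -0.9, "ty": -0.3, "tz": 0, "wx": 0, "wy": 0, "wz": 0}, {"claw": 0, "tx": -0.9, "ty": -0.3, "tz": 0, "wx": 0, "wy": 0, "wz": 0}, {"claw": 0, "tx": -0.8, "ty": -0.3, "tz": 0, "wx": 0, "wy": 0, "wz": 0}, {"claw": 0, "tx": -0.66, "ty": -0.19, "tz": 0, "wx": 0, "wy": 0, "wz": 0}, {"claw": 0, "tx": 0, "ty": 0, "tz": 0, "wx": 0, "wy": 0, "wz": 0}, {"claw": 0, "tx": 0, "ty": 0, "tz": 0, "wx": 0, "wy": 0, "wz": 0}]'

```text
clock: 6.4
eef_pos: [0.5131, 0.0857, 0.3105]
tool_rot: [[-0.869, 0.495, 0.005], [0.495, 0.869, -0.001], [-0.005, 0.001, -1.0]]
contact_force: [0.9, -0.2, -0.2]
grip_width: 0.0083
```

```bash
python3 - <<'E'
from h import *
st=r.sense();s=snapshot("wrist");cv2.imwrite("pics/w2.png",s["image"])
t=snapshot("top");c=snapshot("scene")
print(st["eef_pos"],st["contact_force"])
for n,q in(("w",s),("t",t),("c",c)): print(n,blobs(red(q["image"]),4),blobs(yellow(q["image"]),4))
bl=lambda q:min((b for b in blobs(red(q["image"]))),key=lambda b:b[1][4])[0]
im=np.hstack([cv2.resize(q["image"][y:y+150,x:x+150],None,fx=2.6,fy=2.6,interpolation=cv2.INTER_CUBIC) for q,x,y in((t,200,150),(c,230,130))])
cv2.imwrite("pics/b2.png",im)
E
```

```text
[0.51307497 0.08566358 0.31048103] [ 0.89978046 -0.19194691 -0.22069981]
w [(array([271.7, 212.5]), array([ 243,  182,   57,   61, 3011], dtype=int32))] [(array([176.4, 232.9]), array([ 107,  226,  139,   14, 1428], dtype=int32)), (array([249.7, 309.7]), array([248, 308,   4,   4,   6], dtype=int32)), (array([404.6, 335.6]), array([403, 333,   5,   6,   7], dtype=int32)), (array([234.4, 337. ]), array([234, 335,   2,   5,   5], dtype=int32)), (array([396.2, 336.8]), array([395, 335,   3,   4,   5], dtype=int32)), (array([207. , 337.1]), array([203, 336,   8,   4,  11], dtype=int32)), (array([329.8, 339. ]), array([328, 338,   4,   3,   5], dtype=int32)), (array([244.8, 342.4]), array([243, 341,   4,   4,   5], dtype=int32)), (array([301.4, 342.2]), array([300, 341,   4,   4,   5], dtype=int32)), (array([410.2, 340.6]), array([409, 340,   4,   2,   5], dtype=int32)), (array([148.8, 343. ]), array([146, 342,   7,   3,   8], dtype=int32))]
t [(array([230.8, 176.8]), array([226, 172,  11,  11,  84], dtype=int32))] [(array([271.5, 241.4]), array([267, 239,  10,   6,  22], dtype=int32)), (array([296.3, 255.7]), array([285, 249,  24,  15,  85], dtype=int32))]
c [(array([307.3, 201.5]), array([306, 199,   3,   7,  11], dtype=int32)), (array([315.4, 202. ]), array([311, 199,  10,   8,  46], dtype=int32)), (array([305.8, 206. ]), array([305, 204,   3,   5,   5], dtype=int32)), (array([291.6, 238.9]), array([287, 235,  10,   9,  75], dtype=int32))] [(array([284.4, 171.8]), array([279, 162,  13,  21,  57], dtype=int32)), (array([296.4, 192.7]), array([293, 185,   8,  16,  40], dtype=int32))]
```

View pics/w2.png

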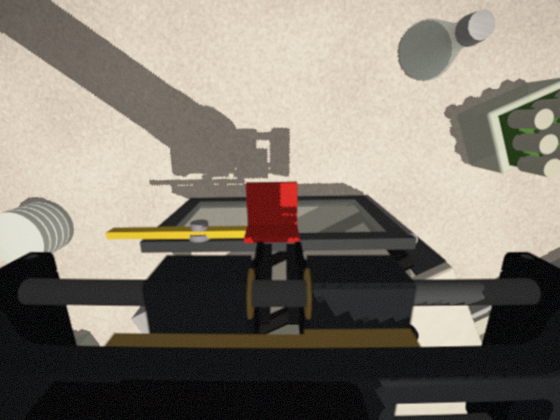

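View pics/b2.png

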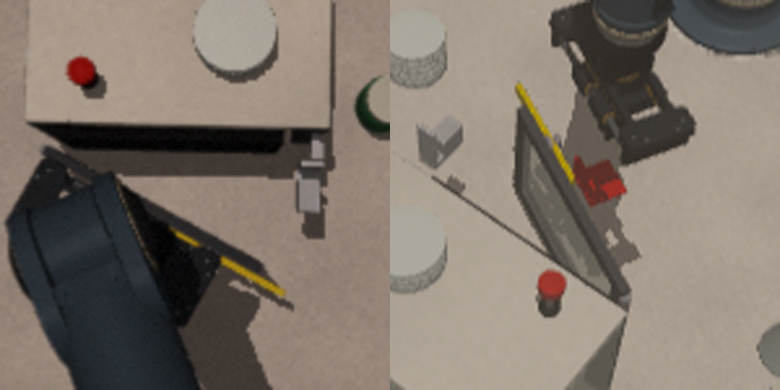

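The pictures show the knob standing out, with its stem visible in the scene crop. In the wrist view the door is aligned and the red shelf's outer edge runs from (246,183) to (298,183), with the fingers over it.

```bash
python3 - <<'E'
from h import *
st=r.sense();s=snapshot("wrist");t=snapshot("top");c=snapshot("scene")
print("knob",tri([ray(t,(230.8,176.8)),ray(c,(291.6,238.9))]))
P=st["eef_pos"];
a=np.arctan2(-st["tool_rot"][1,0],-st["tool_rot"][0,0]);a=-a;print("tool a",np.degrees(a), st["tool_rot"])
for p in[(246,183),(298,183)]:
    w=onz(s,p,.196,st);print(w, "in tool",st["tool_rot"].T@(w-P))
for p in[(107,234),(245,236)]: print("bar",onz(s,p,.194,st))
h=np.array([.6133,.1871])
for ad in(28,29.3,30.5):
    A=np.radians(ad);e=np.array([-np.sin(A),-np.cos(A)]);n=np.array([-np.cos(A),np.sin(A)])
    o=h+.145*e+.016*n;print(ad,"orig",o,"outer corners",o+.048*n+.025*e,o+.048*n-.025*e,"bar end",h+.315*e+.012*n)
E
```

```text
knob [0.69302097 0.13559812 0.27757516]
tool a 29.681939561424993 [[-0.86878659  0.49518068  0.00244111]
 [ 0.49518423  0.86878726  0.00112733]
 [-0.00156258  0.00218821 -0.99999639]]
[0.47823802 0.07039807 0.196     ] in tool [ 0.02392619 -0.03168648  0.11310408]
[0.50280218 0.11343709 0.196     ] in tool [0.02389742 0.01786897 0.11321256]
bar [ 0.45272663 -0.08150905  0.194     ]
bar [0.52453057 0.04054185 0.194     ]
28 orig [0.53109946 0.06658414] outer corners [0.47698119 0.06704509] [0.50045477 0.11119247] bar end [ 0.45482109 -0.08539483]
29.3 orig [0.52838644 0.06848007] outer corners [0.47429255 0.0701687 ] [0.49876167 0.11377216] bar end [ 0.4486797  -0.08172923]
30.5 orig [0.52592087 0.07028439] outer corners [0.47187421 0.0731055 ] [0.49725113 0.11618696] bar end [ 0.44308587 -0.07822273]
```

Knob height rose about 19.4 mm, so the vent is out. Next I'll descend onto the shelf.

>>> move_arm --targets '[{"claw": 0, "tx": 0, "ty": 0, "tz": -0.4, "wx": 0, "wy": 0, "wz": 0}, {"claw": 0, "tx": 0, "ty": 0, "tz": -0.6, "wx": 0, "wy": 0, "wz": 0}, {"claw": 0, "tx": 0, "ty": 0, "tz": -0.6, "wx": 0, "wy": 0, "wz": 0}, {"claw": 0, "tx": 0, "ty": 0, "tz": -0.6, "wx": 0, "wy": 0, "wz": 0}, {"claw": 0, "tx": 0, "ty": 0, "tz": -0.4, "wx": 0, "wy": 0, "wz": 0}, {"claw": 0, "tx": 0, "ty": 0, "tz": -0.15, "wx": 0, "wy": 0, "wz": 0}, {"claw": 0, "tx": 0, "ty": 0, "tz": 0, "wx": 0, "wy": 0, "wz": 0}, {"claw": 0, "tx": 0, "ty": 0, "tz": 0, "wx": 0, "wy": 0, "wz": 0}]'

```text
clock: 7.37
eef_pos: [0.5139, 0.0858, 0.1986]
tool_rot: [[-0.869, 0.495, 0.001], [0.495, 0.869, 0.001], [0.0, 0.001, -1.0]]
contact_force: [0.5, 0.4, 0.8]
grip_width: 0.001
```

>>> move_arm --targets '[{"claw": 0, "tx": 0, "ty": 0, "tz": -0.15, "wx": 0, "wy": 0, "wz": 0}, {"claw": 0, "tx": 0, "ty": 0, "tz": -0.15, "wx": 0, "wy": 0, "wz": 0}, {"claw": 0, "tx": 0, "ty": 0, "tz": -0.15, "wx": 0, "wy": 0, "wz": 0}, {"claw": 0, "tx": 0, "ty": 0, "tz": -0.15, "wx": 0, "wy": 0, "wz": 0}, {"claw": 0, "tx": 0, "ty": 0, "tz": 0, "wx": 0, "wy": 0, "wz": 0}, {"claw": 0, "tx": 0, "ty": 0, "tz": 0, "wx": 0, "wy": 0, "wz": 0}, {"claw": 0, "tx": 0, "ty": 0, "tz": 0, "wx": 0, "wy": 0, "wz": 0}, {"claw": 0, "tx": 0, "ty": 0, "tz": 0, "wx": 0, "wy": 0, "wz": 0}]'

```text
clock: 8.03
eef_pos: [0.5133, 0.0853, 0.1744]
tool_rot: [[-0.869, 0.496, 0.0], [0.496, 0.869, 0.0], [-0.0, 0.0, -1.0]]
contact_force: [0.7, 0.9, 3.1]
grip_width: 0.0004
```

>>> move_arm --targets '[{"claw": 0, "tx": 0, "ty": 0, "tz": -0.05, "wx": 0, "wy": 0, "wz": 0}, {"claw": 0, "tx": 0, "ty": 0, "tz": -0.05, "wx": 0, "wy": 0, "wz": 0}, {"claw": 0, "tx": 0, "ty": 0, "tz": 0, "wx": 0, "wy": 0, "wz": 0}, {"claw": 0, "tx": 0, "ty": 0, "tz": 0, "wx": 0, "wy": 0, "wz": 0}, {"claw": 0, "tx": 0, "ty": 0, "tz": 0, "wx": 0, "wy": 0, "wz": 0}, {"claw": 0, "tx": 0, "ty": 0, "tz": 0, "wx": 0, "wy": 0, "wz": 0}, {"claw": 0, "tx": 0, "ty": 0, "tz": 0, "wx": 0, "wy": 0, "wz": 0}, {"claw": 0, "tx": 0, "ty": 0, "tz": 0, "wx": 0, "wy": 0, "wz": 0}]'

```text
clock: 8.7
eef_pos: [0.513, 0.0852, 0.1702]
tool_rot: [[-0.869, 0.496, -0.0], [0.496, 0.869, -0.0], [0.0, -0.0, -1.0]]
contact_force: [-0.3, -0.9, 2.9]
grip_width: 0.0007
```

```bash
python3 - <<'E'
from h import *
st=r.sense();s=snapshot("wrist");t=snapshot("scene")
print(st["eef_pos"],st["contact_force"])
im=np.hstack([s["image"],cv2.resize(t["image"][130:235,230:370],(560,420),interpolation=cv2.INTER_CUBIC)])
cv2.imwrite("pics/b3.png",cv2.resize(im,(800,300)))
E
```

```text
[0.51301555 0.08519243 0.17016714] [-0.28749836 -0.86921884  2.93370633]
```

View pics/b3.png

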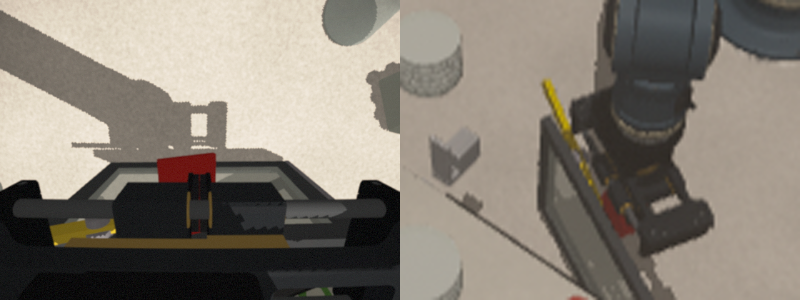

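>>> move_arm --targets '[{"claw": 0, "tx": 0.08, "ty": -0.05, "tz": 0, "wx": 0, "wy": 0, "wz": 0.1}, {"claw": 0, "tx": 0.08, "ty": -0.05, "tz": 0, "wx": 0, "wy": 0, "wz": 0.2}, {"claw": 0, "tx": 0.08, "ty": -0.05, "tz": 0, "wx": 0, "wy": 0, "wz": 0.2}, {"claw": 0, "tx": 0.08, "ty": -0.05, "tz": 0, "wx": 0, "wy": 0, "wz": 0.2}, {"claw": 0, "tx": 0.08, "ty": -0.05, "tz": 0, "wx": 0, "wy": 0, "wz": 0.25}, {"claw": 0, "tx": 0.08, "ty": -0.05, "tz": 0, "wx": 0, "wy": 0, "wz": 0.25}, {"claw": 0, "tx": 0.08, "ty": -0.05, "tz": 0, "wx": 0, "wy": 0, "wz": 0.25}, {"claw": 0, "tx": 0.04, "ty": -0.06, "tz": 0, "wx": 0, "wy": 0, "wz": 0.2}]'

```text
clock: 9.47
eef_pos: [0.5383, 0.0692, 0.1702]
tool_rot: [[-0.941, 0.337, 0.002], [0.337, 0.941, 0.002], [-0.001, 0.002, -1.0]]
contact_force: [1.2, 3.4, 1.7]
grip_width: 0.0003
```

```bash
cat > look.py <<'E'
from h import *
import sys
st=r.sense();t=snapshot("top");c=snapshot("scene")
print(st["clock"],st["eef_pos"].round(4),st["contact_force"].round(2),st["ft_torque"].round(2))
print(blobs(yellow(t["image"]),4),blobs(yellow(c["image"]),4))
im=np.hstack([cv2.resize(q["image"][y:y+100,x:x+100],(400,400),interpolation=cv2.INTER_CUBIC) for q,x,y in((t,240,190),(c,225,140))])
cv2.imwrite("pics/%s.png"%sys.argv[1],im)
E
python3 look.py b4
```

```text
9.4667 [0.5383 0.0692 0.1702] [1.16 3.44 1.73] [ 0.69 -0.32  0.02]
[(array([304.5, 240.3]), array([294, 236,  23,   9,  67], dtype=int32))] [(array([270.1, 175.3]), array([263, 165,  16,  22,  78], dtype=int32)), (array([283.8, 194.9]), array([282, 192,   5,   7,   9], dtype=int32))]
```

View pics/b4.png

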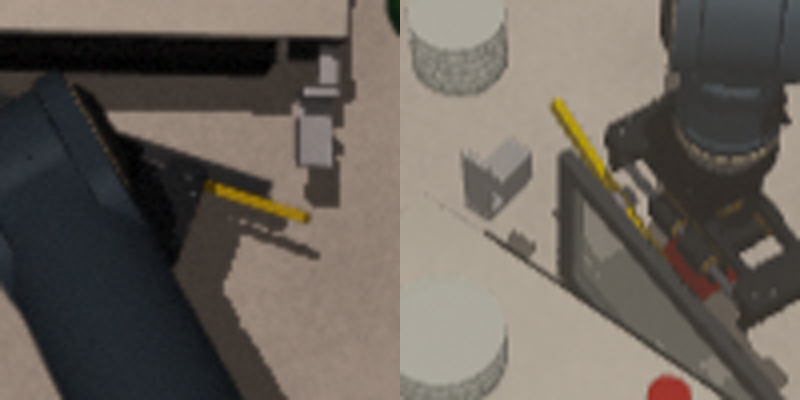

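The crops show the door closed to about 18° with the bar lifted. Its tip is at about (308,218) in the left crop, still in front of the striker (298–330, 115–165).

>>> move_arm --targets '[{"claw": 0, "tx": 0.07, "ty": -0.04, "tz": 0, "wx": 0, "wy": 0, "wz": 0.2}, {"claw": 0, "tx": 0.07, "ty": -0.04, "tz": 0, "wx": 0, "wy": 0, "wz": 0.2}, {"claw": 0, "tx": 0.07, "ty": -0.04, "tz": 0, "wx": 0, "wy": 0, "wz": 0.2}, {"claw": 0, "tx": 0.07, "ty": -0.04, "tz": 0, "wx": 0, "wy": 0, "wz": 0.2}, {"claw": 0, "tx": 0.07, "ty": -0.04, "tz": 0, "wx": 0, "wy": 0, "wz": 0.2}, {"claw": 0, "tx": 0.06, "ty": -0.03, "tz": 0, "wx": 0, "wy": 0, "wz": 0.2}, {"claw": 0, "tx": 0.05, "ty": -0.03, "tz": 0, "wx": 0, "wy": 0, "wz": 0.2}, {"claw": 0, "tx": 0.04, "ty": -0.02, "tz": 0, "wx": 0, "wy": 0, "wz": 0.2}]'

```text
clock: 10.23
eef_pos: [0.5574, 0.0574, 0.1701]
tool_rot: [[-0.985, 0.175, -0.0], [0.175, 0.985, 0.0], [0.0, 0.0, -1.0]]
contact_force: [0.3, 1.7, 1.7]
grip_width: 0.0005
```

```bash
python3 look.py b5
```

```text
10.2333 [0.5574 0.0574 0.1701] [0.28 1.69 1.66] [ 0.64 -0.16 -0.04]
[(array([308.8, 226.1]), array([298, 224,  23,   6,  64], dtype=int32))] [(array([259.4, 181.6]), array([251, 172,  19,  21,  81], dtype=int32)), (array([275.3, 198.9]), array([274, 197,   4,   5,   7], dtype=int32))]
```

View pics/b5.png

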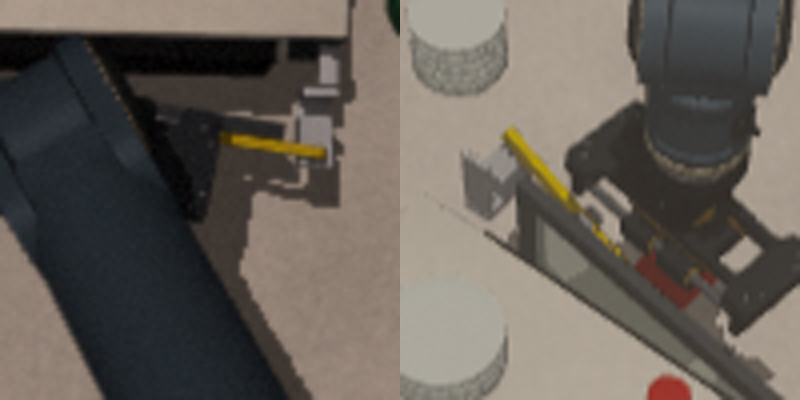

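The bar is lifted and its tip is now over the striker, so I'll approach slowly.

>>> move_arm --targets '[{"claw": 0, "tx": 0.05, "ty": -0.02, "tz": 0, "wx": 0, "wy": 0, "wz": 0.15}, {"claw": 0, "tx": 0.05, "ty": -0.02, "tz": 0, "wx": 0, "wy": 0, "wz": 0.15}, {"claw": 0, "tx": 0.05, "ty": -0.02, "tz": 0, "wx": 0, "wy": 0, "wz": 0.15}, {"claw": 0, "tx": 0.05, "ty": -0.02, "tz": 0, "wx": 0, "wy": 0, "wz": 0.15}, {"claw": 0, "tx": 0.05, "ty": -0.02, "tz": 0, "wx": 0, "wy": 0, "wz": 0.15}, {"claw": 0, "tx": 0.03, "ty": -0.01, "tz": 0, "wx": 0, "wy": 0, "wz": 0.1}, {"claw": 0, "tx": 0.02, "ty": -0.01, "tz": 0, "wx": 0, "wy": 0, "wz": 0}, {"claw": 0, "tx": 0, "ty": 0, "tz": 0, "wx": 0, "wy": 0, "wz": 0}]'

```text
clock: 11.0
eef_pos: [0.5694, 0.0527, 0.1702]
tool_rot: [[-0.996, 0.089, 0.0], [0.089, 0.996, 0.0], [-0.0, 0.0, -1.0]]
contact_force: [1.5, 1.1, 2.4]
grip_width: 0.0004
```

```bash
python3 look.py b6
```

```text
11.0 [0.5694 0.0527 0.1702] [1.5  1.08 2.38] [ 0.51 -0.28  0.01]
[(array([309.9, 217.4]), array([298, 216,  25,   4,  69], dtype=int32))] [(array([254.2, 186.4]), array([245, 177,  20,  20,  73], dtype=int32)), (array([271.5, 202.3]), array([269, 200,   7,   6,  12], dtype=int32))]
```

View pics/b6.png

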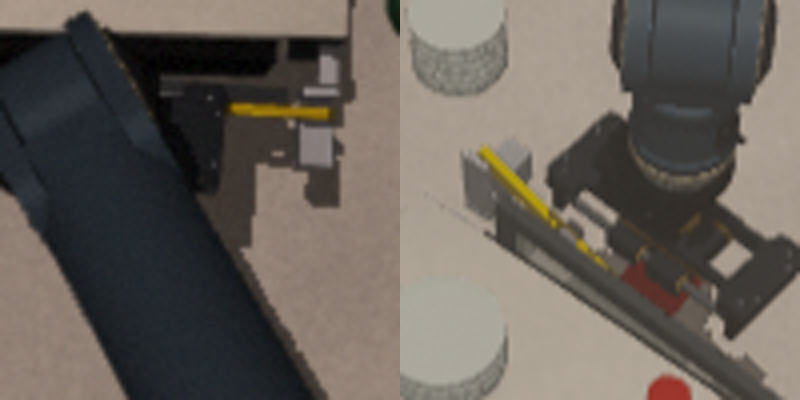

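The bar is a few mm short of the back wall, so I'll feel for it in small steps.

>>> move_arm --targets '[{"claw": 0, "tx": 0.025, "ty": -0.01, "tz": 0, "wx": 0, "wy": 0, "wz": 0.1}, {"claw": 0, "tx": 0.025, "ty": -0.01, "tz": 0, "wx": 0, "wy": 0, "wz": 0.1}, {"claw": 0, "tx": 0.025, "ty": 0, "tz": 0, "wx": 0, "wy": 0, "wz": 0.1}, {"claw": 0, "tx": 0, "ty": 0, "tz": 0, "wx": 0, "wy": 0, "wz": 0}, {"claw": 0, "tx": 0, "ty": 0, "tz": 0, "wx": 0, "wy": 0, "wz": 0}, {"claw": 0, "tx": 0, "ty": 0, "tz": 0, "wx": 0, "wy": 0, "wz": 0}, {"claw": 0, "tx": 0, "ty": 0, "tz": 0, "wx": 0, "wy": 0, "wz": 0}, {"claw": 0, "tx": 0, "ty": 0, "tz": 0, "wx": 0, "wy": 0, "wz": 0}]'

```text
clock: 11.77
eef_pos: [0.5723, 0.0518, 0.1702]
tool_rot: [[-0.998, 0.058, 0.0], [0.058, 0.998, -0.0], [-0.0, -0.0, -1.0]]
contact_force: [0.2, 1.6, 2.1]
grip_width: 0.0006
```

>>> move_arm --targets '[{"claw": 0, "tx": 0.025, "ty": -0.01, "tz": 0, "wx": 0, "wy": 0, "wz": 0.1}, {"claw": 0, "tx": 0.025, "ty": -0.01, "tz": 0, "wx": 0, "wy": 0, "wz": 0.1}, {"claw": 0, "tx": 0, "ty": 0, "tz": 0, "wx": 0, "wy": 0, "wz": 0}, {"claw": 0, "tx": 0, "ty": 0, "tz": 0, "wx": 0, "wy": 0, "wz": 0}, {"claw": 0, "tx": 0, "ty": 0, "tz": 0, "wx": 0, "wy": 0, "wz": 0}, {"claw": 0, "tx": 0, "ty": 0, "tz": 0, "wx": 0, "wy": 0, "wz": 0}, {"claw": 0, "tx": 0, "ty": 0, "tz": 0, "wx": 0, "wy": 0, "wz": 0}, {"claw": 0, "tx": 0, "ty": 0, "tz": 0, "wx": 0, "wy": 0, "wz": 0}]'

```text
clock: 12.43
eef_pos: [0.5742, 0.0511, 0.1701]
tool_rot: [[-0.999, 0.037, 0.0], [0.037, 0.999, -0.0], [-0.0, -0.0, -1.0]]
contact_force: [-2.3, 1.9, 2.5]
grip_width: -0.0
```

```bash
python3 look.py b7
```

```text
12.4333 [0.5742 0.0511 0.1701] [-2.27  1.91  2.55] [ 0.43  0.17 -0.01]
[(array([309.5, 215.1]), array([298, 214,  25,   3,  67], dtype=int32))] [(array([254.1, 189.1]), array([247, 181,  16,  17,  61], dtype=int32))]
```

View pics/b7.png

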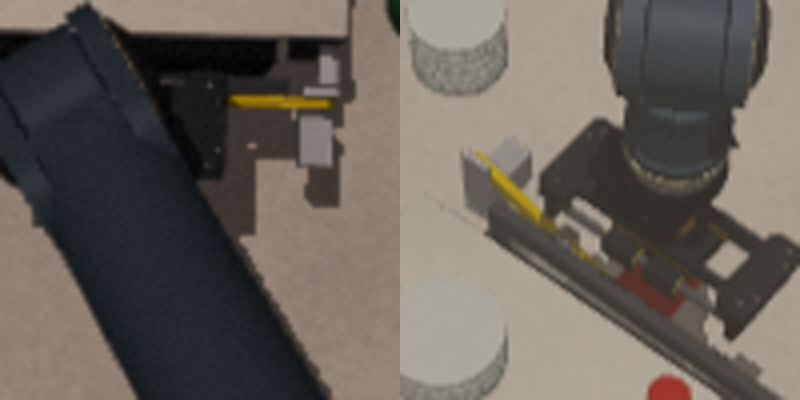

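>>> move_arm --targets '[{"claw": 0, "tx": 0.025, "ty": 0, "tz": 0, "wx": 0, "wy": 0, "wz": 0}, {"claw": 0, "tx": 0, "ty": 0, "tz": 0, "wx": 0, "wy": 0, "wz": 0}, {"claw": 0, "tx": 0, "ty": 0, "tz": 0, "wx": 0, "wy": 0, "wz": 0}, {"claw": 0, "tx": 0, "ty": 0, "tz": 0, "wx": 0, "wy": 0, "wz": 0}, {"claw": 0, "tx": 0, "ty": 0, "tz": 0, "wx": 0, "wy": 0, "wz": 0}, {"claw": 0, "tx": 0, "ty": 0, "tz": 0, "wx": 0, "wy": 0, "wz": 0}, {"claw": 0, "tx": 0, "ty": 0, "tz": 0, "wx": 0, "wy": 0, "wz": 0}, {"claw": 0, "tx": 0, "ty": 0, "tz": 0, "wx": 0, "wy": 0, "wz": 0}]'

```text
clock: 13.2
eef_pos: [0.5753, 0.051, 0.1702]
tool_rot: [[-0.999, 0.037, 0.0], [0.037, 0.999, -0.0], [-0.0, -0.0, -1.0]]
contact_force: [-0.6, -0.1, 2.5]
grip_width: 0.0006
```

Free movement still (about 1 mm, no force rise). Another step.

>>> move_arm --targets '[{"claw": 0, "tx": 0.025, "ty": 0, "tz": 0, "wx": 0, "wy": 0, "wz": 0}, {"claw": 0, "tx": 0, "ty": 0, "tz": 0, "wx": 0, "wy": 0, "wz": 0}, {"claw": 0, "tx": 0, "ty": 0, "tz": 0, "wx": 0, "wy": 0, "wz": 0}, {"claw": 0, "tx": 0, "ty": 0, "tz": 0, "wx": 0, "wy": 0, "wz": 0}, {"claw": 0, "tx": 0, "ty": 0, "tz": 0, "wx": 0, "wy": 0, "wz": 0}, {"claw": 0, "tx": 0, "ty": 0, "tz": 0, "wx": 0, "wy": 0, "wz": 0}, {"claw": 0, "tx": 0, "ty": 0, "tz": 0, "wx": 0, "wy": 0, "wz": 0}, {"claw": 0, "tx": 0, "ty": 0, "tz": 0, "wx": 0, "wy": 0, "wz": 0}]'

```text
clock: 13.87
eef_pos: [0.5757, 0.051, 0.17]
tool_rot: [[-0.999, 0.037, -0.001], [0.037, 0.999, -0.0], [0.001, -0.0, -1.0]]
contact_force: [-4.3, -0.1, 4.9]
grip_width: 0.0004
```

>>> move_arm --targets '[{"claw": 0, "tx": 0.02, "ty": 0, "tz": 0, "wx": 0, "wy": 0, "wz": 0}, {"claw": 0, "tx": 0, "ty": 0, "tz": 0, "wx": 0, "wy": 0, "wz": 0}, {"claw": 0, "tx": 0, "ty": 0, "tz": 0, "wx": 0, "wy": 0, "wz": 0}, {"claw": 0, "tx": 0, "ty": 0, "tz": 0, "wx": 0, "wy": 0, "wz": 0}, {"claw": 0, "tx": 0, "ty": 0, "tz": 0, "wx": 0, "wy": 0, "wz": 0}, {"claw": 0, "tx": 0, "ty": 0, "tz": 0, "wx": 0, "wy": 0, "wz": 0}, {"claw": 0, "tx": 0, "ty": 0, "tz": 0, "wx": 0, "wy": 0, "wz": 0}, {"claw": 0, "tx": 0, "ty": 0, "tz": 0, "wx": 0, "wy": 0, "wz": 0}]'

```text
clock: 14.53
eef_pos: [0.5758, 0.051, 0.1699]
tool_rot: [[-0.999, 0.037, -0.003], [0.037, 0.999, -0.001], [0.003, -0.001, -1.0]]
contact_force: [-6.5, -1.4, 5.4]
grip_width: 0.0005
```

The back wall is felt: the force rose to 6.5 N with no motion, at x 0.5758 against a predicted 0.5765. I'll ease off about 1 mm and let the bar down gently.

>>> move_arm --targets '[{"claw": 0, "tx": -0.03, "ty": 0, "tz": 0, "wx": 0, "wy": 0, "wz": 0}, {"claw": 0, "tx": -0.02, "ty": 0, "tz": 0, "wx": 0, "wy": 0, "wz": 0}, {"claw": 0, "tx": 0, "ty": 0, "tz": 0.1, "wx": 0, "wy": 0, "wz": 0}, {"claw": 0, "tx": 0, "ty": 0, "tz": 0.1, "wx": 0, "wy": 0, "wz": 0}, {"claw": 0, "tx": 0, "ty": 0, "tz": 0.1, "wx": 0, "wy": 0, "wz": 0}, {"claw": 0, "tx": 0, "ty": 0, "tz": 0.1, "wx": 0, "wy": 0, "wz": 0}, {"claw": 0, "tx": 0, "ty": 0, "tz": 0, "wx": 0, "wy": 0, "wz": 0}, {"claw": 0, "tx": 0, "ty": 0, "tz": 0, "wx": 0, "wy": 0, "wz": 0}]'

```text
clock: 15.2
eef_pos: [0.5755, 0.0516, 0.1869]
tool_rot: [[-0.999, 0.037, 0.002], [0.037, 0.999, 0.001], [-0.002, 0.001, -1.0]]
contact_force: [-1.1, 2.5, 3.6]
grip_width: 0.0009
```

```bash
python3 look.py b8
```

```text
15.2 [0.5755 0.0516 0.1869] [-1.08  2.46  3.56] [ 0.59 -0.02  0.  ]
[(array([310.6, 215.2]), array([299, 214,  25,   4,  71], dtype=int32))] [(array([253.9, 190.4]), array([248, 185,  15,  13,  45], dtype=int32)), (array([271.8, 204.2]), array([268, 201,   9,   7,  13], dtype=int32))]
```

View pics/b8.png

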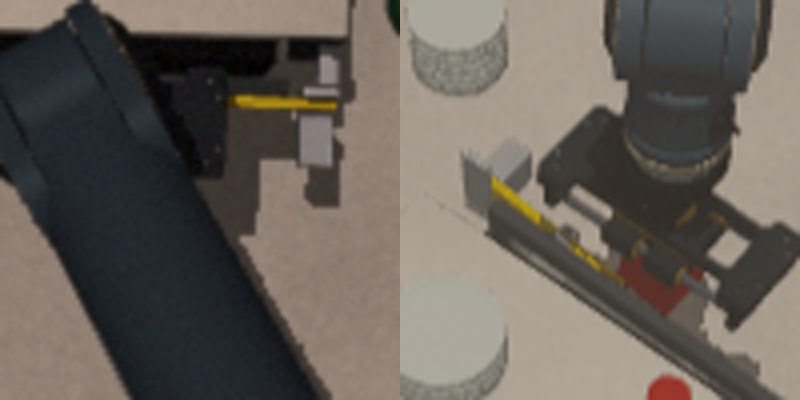

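>>> move_arm --targets '[{"claw": 0, "tx": 0, "ty": 0, "tz": 0.1, "wx": 0, "wy": 0, "wz": 0}, {"claw": 0, "tx": 0, "ty": 0, "tz": 0.1, "wx": 0, "wy": 0, "wz": 0}, {"claw": 0, "tx": 0, "ty": 0, "tz": 0.1, "wx": 0, "wy": 0, "wz": 0}, {"claw": 0, "tx": -0.05, "ty": 0, "tz": 0.2, "wx": 0, "wy": 0, "wz": 0}, {"claw": 0, "tx": -0.1, "ty": 0, "tz": 0.5, "wx": 0, "wy": 0, "wz": 0}, {"claw": 0, "tx": -0.2, "ty": 0, "tz": 0.8, "wx": 0, "wy": 0, "wz": 0}, {"claw": 0, "tx": 0, "ty": 0, "tz": 0.8, "wx": 0, "wy": 0, "wz": 0}, {"claw": 0, "tx": 0, "ty": 0, "tz": 0.6, "wx": 0, "wy": 0, "wz": 0}]'

```text
clock: 15.97
eef_pos: [0.5607, 0.0508, 0.3169]
tool_rot: [[-0.999, 0.037, 0.002], [0.037, 0.999, -0.001], [-0.002, -0.001, -1.0]]
contact_force: [0.5, -0.0, -0.1]
grip_width: 0.0005
```

```bash
python3 look.py b9; python3 - <<'E'
from h import *
cv2.imwrite("pics/w9.png",snapshot("wrist")["image"])
E
```

```text
15.9667 [0.5607 0.0508 0.3169] [ 0.51 -0.01 -0.08] [ 0.09 -0.19  0.01]
[(array([309.9, 215.5]), array([299, 214,  25,   4,  65], dtype=int32))] [(array([254.4, 191.4]), array([248, 186,  15,  12,  41], dtype=int32)), (array([273.9, 205.1]), array([268, 200,  13,  11,  38], dtype=int32))]
```

View pics/b9.png

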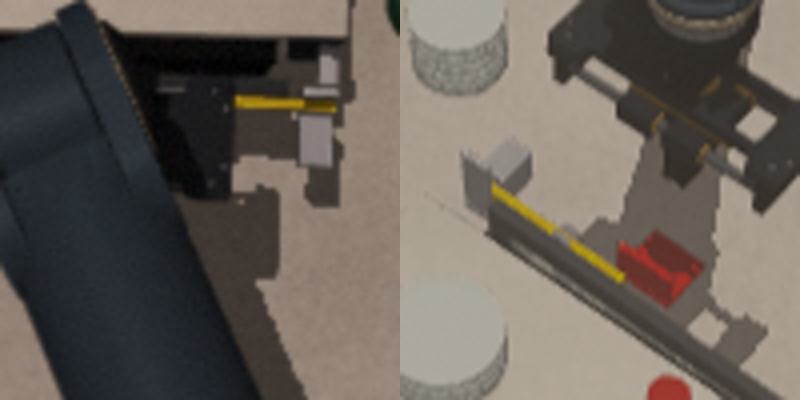

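View pics/w9.png

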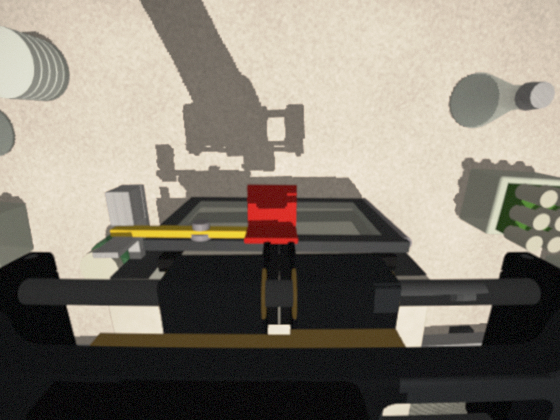

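```bash
python3 - <<'E'
from h import *
st=r.sense();s=snapshot("wrist");c=snapshot("scene")
cv2.imwrite("pics/w10.png",cv2.resize(s["image"][170:270,80:320],(800,333),interpolation=cv2.INTER_CUBIC))
h=np.array([.6133,.1871]);A=np.radians(2.2);e=np.array([-np.sin(A),-np.cos(A)]);n=np.array([-np.cos(A),np.sin(A)])
for ph in(0,.2):
  for l,d in(("tip",95),("left",-60)):
    p=h+(.22+d*np.cos(ph)/1e3)*e+.016*n
    P=[*p,.190+d*np.sin(ph)/1e3+.008];print(ph,l,proj(s,P,st).round(1),proj(c,P).round(1))
E
```

```text
0 tip [108.3 233.5] [242.2 181.6]
0 left [257.6 234. ] [280.9 208.4]
0.2 tip [ 99.6 240.6] [242.4 178.5]
0.2 left [257.3 229.8] [280.5 210.2]
```

View pics/w10.png

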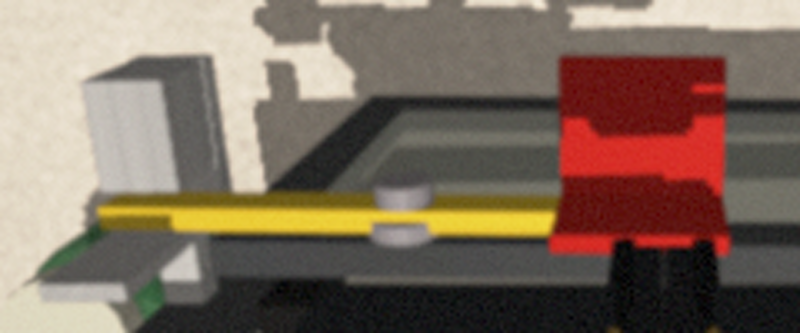

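The wrist crop shows the bar level and behind the striker block. The tip is at about (109,232), and a level bar predicts (108,233). It's latched, so now the knob goes back in.

>>> move_arm --targets '[{"claw": 0, "tx": 0.3, "ty": 0.2, "tz": 0, "wx": 0, "wy": 0, "wz": 0}, {"claw": 0, "tx": 0.6, "ty": 0.4, "tz": 0, "wx": 0, "wy": 0, "wz": 0}, {"claw": 0, "tx": 0.8, "ty": 0.5, "tz": 0, "wx": 0, "wy": 0, "wz": 0}, {"claw": 0, "tx": 0.8, "ty": 0.5, "tz": 0, "wx": 0, "wy": 0, "wz": 0}, {"claw": 0, "tx": 0.5, "ty": 0.35, "tz": 0, "wx": 0, "wy": 0, "wz": 0}, {"claw": 0, "tx": 0.28, "ty": 0.17, "tz": 0, "wx": 0, "wy": 0, "wz": 0}, {"claw": 0, "tx": 0, "ty": 0, "tz": 0, "wx": 0, "wy": 0, "wz": 0}, {"claw": 0, "tx": 0, "ty": 0, "tz": 0, "wx": 0, "wy": 0, "wz": 0}]'

```text
clock: 16.88
eef_pos: [0.6915, 0.1361, 0.3118]
tool_rot: [[-0.999, 0.036, -0.004], [0.036, 0.999, -0.001], [0.004, -0.001, -1.0]]
contact_force: [-0.7, -1.5, 0.1]
grip_width: 0.0003
```

>>> move_arm --targets '[{"claw": 0, "tx": 0, "ty": 0, "tz": -0.3, "wx": 0, "wy": 0, "wz": 0}, {"claw": 0, "tx": 0, "ty": 0, "tz": -0.3, "wx": 0, "wy": 0, "wz": 0}, {"claw": 0, "tx": 0, "ty": 0, "tz": -0.15, "wx": 0, "wy": 0, "wz": 0}, {"claw": 0, "tx": 0, "ty": 0, "tz": -0.1, "wx": 0, "wy": 0, "wz": 0}, {"claw": 0, "tx": 0, "ty": 0, "tz": 0, "wx": 0, "wy": 0, "wz": 0}, {"claw": 0, "tx": 0, "ty": 0, "tz": 0, "wx": 0, "wy": 0, "wz": 0}, {"claw": 0, "tx": 0, "ty": 0, "tz": 0, "wx": 0, "wy": 0, "wz": 0}, {"claw": 0, "tx": 0, "ty": 0, "tz": 0, "wx": 0, "wy": 0, "wz": 0}]'

```text
clock: 17.55
eef_pos: [0.6923, 0.1361, 0.2805]
tool_rot: [[-0.999, 0.037, 0.001], [0.037, 0.999, 0.0], [-0.001, 0.0, -1.0]]
contact_force: [0.1, -0.4, 0.4]
grip_width: 0.0007
```

>>> move_arm --targets '[{"claw": 0, "tx": 0, "ty": 0, "tz": -0.08, "wx": 0, "wy": 0, "wz": 0}, {"claw": 0, "tx": 0, "ty": 0, "tz": -0.08, "wx": 0, "wy": 0, "wz": 0}, {"claw": 0, "tx": 0, "ty": 0, "tz": -0.08, "wx": 0, "wy": 0, "wz": 0}, {"claw": 0, "tx": 0, "ty": 0, "tz": -0.08, "wx": 0, "wy": 0, "wz": 0}, {"claw": 0, "tx": 0, "ty": 0, "tz": -0.08, "wx": 0, "wy": 0, "wz": 0}, {"claw": 0, "tx": 0, "ty": 0, "tz": -0.04, "wx": 0, "wy": 0, "wz": 0}, {"claw": 0, "tx": 0, "ty": 0, "tz": 0, "wx": 0, "wy": 0, "wz": 0}, {"claw": 0, "tx": 0, "ty": 0, "tz": 0, "wx": 0, "wy": 0, "wz": 0}]'

```text
clock: 18.22
eef_pos: [0.6926, 0.1364, 0.2625]
tool_rot: [[-0.999, 0.037, 0.001], [0.037, 0.999, 0.001], [-0.001, 0.001, -1.0]]
contact_force: [2.5, -0.5, 3.1]
grip_width: 0.0007
```

>>> move_arm --targets '[{"claw": 0, "tx": 0, "ty": 0, "tz": -0.04, "wx": 0, "wy": 0, "wz": 0}, {"claw": 0, "tx": 0, "ty": 0, "tz": -0.02, "wx": 0, "wy": 0, "wz": 0}, {"claw": 0, "tx": 0, "ty": 0, "tz": 0, "wx": 0, "wy": 0, "wz": 0}, {"claw": 0, "tx": 0, "ty": 0, "tz": 0, "wx": 0, "wy": 0, "wz": 0}, {"claw": 0, "tx": 0, "ty": 0, "tz": 0, "wx": 0, "wy": 0, "wz": 0}, {"claw": 0, "tx": 0, "ty": 0, "tz": 0, "wx": 0, "wy": 0, "wz": 0}, {"claw": 0, "tx": 0, "ty": 0, "tz": 0, "wx": 0, "wy": 0, "wz": 0}, {"claw": 0, "tx": 0, "ty": 0, "tz": 0, "wx": 0, "wy": 0, "wz": 0}]'

```text
clock: 18.88
eef_pos: [0.6926, 0.1364, 0.2624]
tool_rot: [[-0.999, 0.037, 0.002], [0.037, 0.999, 0.001], [-0.002, 0.001, -1.0]]
contact_force: [-0.2, -1.1, 11.2]
grip_width: 0.0003
```

>>> move_arm --targets '[{"claw": 0, "tx": 0, "ty": 0, "tz": -0.04, "wx": 0, "wy": 0, "wz": 0}, {"claw": 0, "tx": 0, "ty": 0, "tz": 0, "wx": 0, "wy": 0, "wz": 0}, {"claw": 0, "tx": 0, "ty": 0, "tz": 0, "wx": 0, "wy": 0, "wz": 0}, {"claw": 0, "tx": 0, "ty": 0, "tz": 0, "wx": 0, "wy": 0, "wz": 0}, {"claw": 0, "tx": 0, "ty": 0, "tz": 0, "wx": 0, "wy": 0, "wz": 0}, {"claw": 0, "tx": 0, "ty": 0, "tz": 0, "wx": 0, "wy": 0, "wz": 0}, {"claw": 0, "tx": 0, "ty": 0, "tz": 0, "wx": 0, "wy": 0, "wz": 0}, {"claw": 0, "tx": 0, "ty": 0, "tz": 0, "wx": 0, "wy": 0, "wz": 0}]'

```text
clock: 19.55
eef_pos: [0.6927, 0.1364, 0.2623]
tool_rot: [[-0.999, 0.037, 0.004], [0.037, 0.999, 0.0], [-0.003, 0.001, -1.0]]
contact_force: [-2.8, -2.3, 16.1]
grip_width: 0.0003
```

>>> move_arm --targets '[{"claw": 0, "tx": 0, "ty": 0, "tz": 0.2, "wx": 0, "wy": 0, "wz": 0}, {"claw": 0, "tx": 0, "ty": 0, "tz": 0.6, "wx": 0, "wy": 0, "wz": 0}, {"claw": 0, "tx": 0, "ty": 0, "tz": 0.9, "wx": 0, "wy": 0, "wz": 0}, {"claw": 0, "tx": -0.5, "ty": 0, "tz": 0.8, "wx": 0, "wy": 0, "wz": 0}, {"claw": 0, "tx": -0.8, "ty": 0.4, "tz": 0.3, "wx": 0, "wy": 0, "wz": 0}, {"claw": 0, "tx": -0.8, "ty": 0.4, "tz": 0, "wx": 0, "wy": 0, "wz": 0}, {"claw": 0, "tx": -0.8, "ty": 0.4, "tz": 0, "wx": 0, "wy": 0, "wz": 0}, {"claw": 0, "tx": -0.8, "ty": 0.4, "tz": 0, "wx": 0, "wy": 0, "wz": 0}]'

```text
clock: 20.22
eef_pos: [0.542, 0.2, 0.3694]
tool_rot: [[-0.999, 0.037, -0.003], [0.037, 0.999, -0.001], [0.002, -0.001, -1.0]]
contact_force: [-0.0, -0.7, 0.2]
grip_width: 0.0004
```

>>> move_arm --targets '[{"claw": 0, "tx": -0.6, "ty": 0.8, "tz": 0, "wx": 0, "wy": 0, "wz": 0}, {"claw": 0, "tx": -0.3, "ty": 0.8, "tz": 0, "wx": 0, "wy": 0, "wz": 0}, {"claw": 0, "tx": -0.3, "ty": 0.8, "tz": 0, "wx": 0, "wy": 0, "wz": 0}, {"claw": 0, "tx": 0, "ty": 0.8, "tz": 0, "wx": 0, "wy": 0, "wz": 0}, {"claw": 0, "tx": 0, "ty": 0.6, "tz": 0, "wx": 0, "wy": 0, "wz": 0}, {"claw": 0, "tx": 0, "ty": 0.3, "tz": 0, "wx": 0, "wy": 0, "wz": 0}, {"claw": 0, "tx": 0, "ty": 0, "tz": 0, "wx": 0, "wy": 0, "wz": 0}, {"claw": 0, "tx": 0, "ty": 0, "tz": 0, "wx": 0, "wy": 0, "wz": 0}]'

```text
clock: 20.88
eef_pos: [0.4956, 0.3638, 0.3692]
tool_rot: [[-0.999, 0.035, -0.002], [0.035, 0.999, -0.002], [0.002, -0.002, -1.0]]
contact_force: [0.5, -0.0, -0.0]
grip_width: 0.0005
```

```bash
python3 - <<'E'
from h import *
t=snapshot("top");c=snapshot("scene")
for q in(t,c): print(blobs(red(q["image"])))
k=[min(blobs(red(q["image"])),key=lambda b:abs(b[0]-np.array(g)).sum())[0] for q,g in((t,(231.6,177.9)),(c,(291.4,242.2)))]
print(k,tri([ray(t,k[0]),ray(c,k[1])]))
cv2.imwrite("pics/t11.png",cv2.resize(t["image"][100:300,180:440],(780,600)));cv2.imwrite("pics/c11.png",c["image"])
E
```

```text
[(array([231.7, 177.9]), array([227, 173,  11,  11,  85], dtype=int32)), (array([265. , 222.5]), array([257, 214,  18,  18, 295], dtype=int32))]
[(array([291.1, 205.3]), array([280, 199,  21,  16, 135], dtype=int32)), (array([291.4, 242.1]), array([287, 238,  10,   9,  75], dtype=int32))]
[array([231.7, 177.9]), array([291.4, 242.1])] [0.69275728 0.13573016 0.25838398]
```

View pics/t11.png

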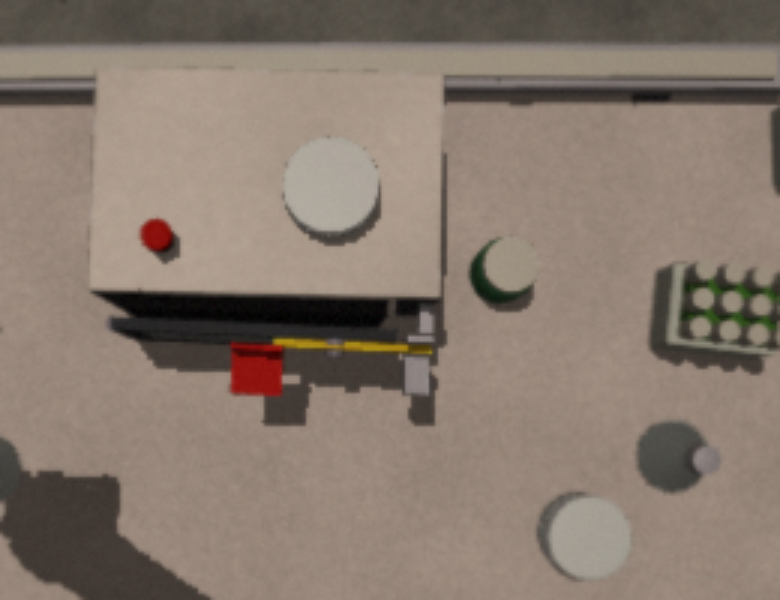

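View pics/c11.png

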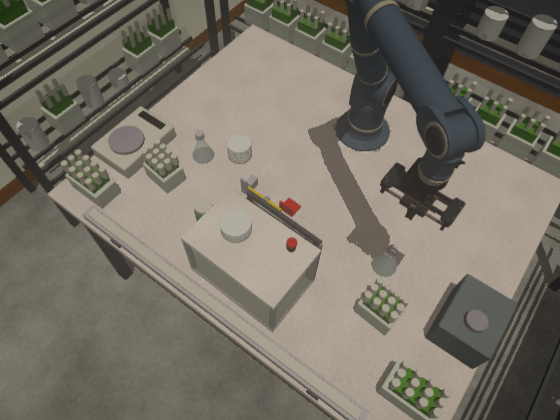

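The top view shows the bar between the striker and the back wall, with its tip at (430,350). The knob is back at its starting pixel and height (0.258), the other objects haven't moved, and the arm is clear. I'm handing in.

```bash
python3 -c "
from plant import r
print(r.hand_in())"
```

```text
the job is handed in; nothing more can be done
None
```

The growth chamber is shut and latched, the vent knob is back in, and the job was handed in at about 21 s of the 53 s allowed.

- **Vent out:** I pulled the knob until it met its stop. The tool moved 20.4 mm and felt 25 N at the end; the cameras measured a 19.4 mm rise.
- **Door and latch:** I pressed the thumb plate with about 3 N and swung the door with the bar lifted over the striker. I stopped when I felt the back wall of the notch: 6.5 N with no further movement, within 1 mm of where I had predicted it. Then I eased off and let the bar drop.
- **Vent in:** I pushed the knob down until it met its stop. The tool stopped at 262 mm and felt 16 N.

**Last checks:** The bar sits level between the striker block and the back wall, and the knob is back at its starting position in the images. The flasks, dishes, jar and tubs look unmoved in the pictures, and the arm is clear of everything. No check disagreed beyond the 1–2 mm camera error. The first two move calls were refused for missing fields, so nothing moved then.

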